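# Set out the guest drinks tray

## Robot

A 7-joint arm with a two-finger parallel gripper is mounted at the origin on a cart in front of the work surface, level with it; the furniture and walls round the work are solid. World frame = base frame: x ahead of the robot, y to its left, z up, the work surface at z = 0. Lengths are in mm, angles in rad, forces in N, time in s.
With the tool pointing down it reaches from about 425 to 875 mm from the base axis. Payload 8.4 kg.
Tool frame: the origin (TCP) lies on the centre line of the jaws, within the pads' length; the fingertips stand bot.tcp_to_tips ahead of it and the grasp point (between the pads) is the TCP (bot.tcp_to_tips is the distance from the TCP to the fingertips, in mm); z points along the fingers, y is the line along which they close (so a half turn about z gives the same grasp; the last joint's range is limited). The gripper opens to 87 mm and grips with 3 to 60 N. Pads are 19 mm wide; open, the fingers measure 117 mm over their backs; the gripper's body (75 mm by 190 mm) begins 51 mm behind the grasp point.
Start: joints at [-0.099, 0.333, 0.04, 1.465, -0.013, 1.343, -0.059], TCP at [649.973, -0.013, 241.546] pointing down, gripper open.
Joint ranges: [-2.58, 2.58], [-0.38, 2.09], [-1.3, 1.39], [0.25, 2.4], [-1.5, 4.64], [0.08, 2.09], [-2.65, 2.65]. Speed limits (rad/s): [2.22, 2.22, 2.79, 2.79, 3.14, 3.14, 3.14].

## Interface

Orientations are given as a rotation vector (axis times angle).
In Python, from bench import bot, vision gives the robot as it stands.
- The arm moves only by the shell command python3 -m pendant 'ROWS' [FORCE]. ROWS is JSON, one flat list of numbers, 7 for each row, row after row: the opening, from 0 (shut) to 1 (fully open), then the shift along the tool's x, y, z in cm, then the turn, a rotation vector about the tool's x, y, z in units of 6 degrees (1.0 is 6 degrees). In form: [claw, x, y, z, ax, ay, az, claw, x, y, z, ax, ay, az, ...]. A call has 1 to 20 rows; each row is the pose to reach, as a shift and turn from the pose commanded when the call began, along the tool's axes at that moment; what a row does not reach only later rows make up. A row lasts 1/8 s, in which the tool goes at most 62.5 mm and 10.7 degrees, less where a joint would pass 70% of its speed; a pose out of reach is approached as far as the arm can. A call with a gripper value outside its range is refused whole. The fingers move at their own pace and stop on an object; FORCE is the grip in N (left out, the last holds). Time passes only in rows, so rows that repeat a pose let the fingers close. It gives the time, the measured TCP pose, the force, the opening and the grip force at its end, in the units of the state.
- bot.get_obs(): the state, without advancing time (a new reading comes with each control period).
- vision.camera(name): name is "scene" or "side" or "wrist"; returns (picture, depth): 480x640x3 uint8, red, green, blue; 480x640 float32, mm along the optical axis (not along the pixel's ray), 0 where there is no reading.
- vision.camera_model(name): a dict with "fx", "fy", "cx", "cy" (pixels), "eye" and "rotation" of the camera in the world. Camera axes: x right, y down, z forward; pixel columns grow to the right and rows downward; lengths in mm; the calibration is good to about 2 mm. The wrist camera is an equidistant fisheye: a pixel r from the principal point sees the ray r / f radians off the axis. A picture is of the moment at which its call begins: read the wrist's pose just before it. camera_model takes no time and is no camera call; for the wrist camera it gives the pose at the moment of the call.
- bot.finish_job(): hands the job in; it is judged then, once.
Trained networks look in the newest picture that a camera, given by its name, has taken for a name from the list of things; names that differ only in an ending like _2 or _b are one class to them, and where a whole thing is asked for, a point or a joint stands for the part that bears it (a point fixed in the world has none). Each returns a list of dicts, best first, with "confidence" (0 to 1); they miss things now and then, are a little off and sometimes report something else, mostly with a low value. They report only what shows in the picture. A call takes as long as a camera call.
- vision.masks_of(camera, query): "region" (480x640 bool, what is visible of it) and "extent" ([left, top, right, bottom] in pixels, round what is visible of it).
The state is a dict: "time": time; "joint_pos": joint angles; "joint_vel": joint speeds; "tau": joint torques, N m; "tcp_pos": TCP position; "tool_rot": TCP orientation; "contact_force": force on the tool from outside, world axes, zero at the start; "moment": the same for the moment, N m; "finger_gap": finger opening in mm; "grasp_force": force on a finger pad.
Only numpy, scipy, OpenCV 4.12 (cv2) and the standard library are available. Lean on these libraries where they do the work, as an engineer would, in place of code of your own. Each camera call takes 0.05 s, during which the arm holds its last target. There are 200 camera calls.

## Task

Set out the drinks tray for the guests: the two fresh coffee capsules from the rail into the two small round wells, the cocoa jar into the large round recess and the carton of tea bags into the rectangular one, each standing upright and fully down in its recess. The capsules are captive in the rail by their rims, so slide them along it, the front one first, onto the bare apron at its open end and lift them off there. Set things down rather than dropping them, and leave the stock-cube carton, the spice jar and the used capsule on the worktop where they stand.

Things in the scene. Friction and masses are not known exactly. Their poses are not given: they have to be found in the camera images.
- drinks_tray: wooden tray, fixed, 216 (x) by 246 mm (y), border 24 mm high, top 18 mm. Recesses, floor 6 mm up, 12 mm deep, centres in its frame (x, y mm): two capsule wells, 60 mm across, at (-56, 52), (-56, -52); cocoa recess, round, 80 mm, at (43, 56); tea recess, 67 (x) by 89 mm (y), at (43, -50). Handles 20 mm beyond y ends. Origin: centre of underside, z up; wells (-x) face the robot, yaw up to 15 deg.
- capsule_rail: steel T-slot rail, fixed, 202 (x) by 60 (y) by 14 mm. Base 4 mm thick, channel 48 mm wide, 6 high, lips 10 to 14 mm up leave a 36 mm slot. Lips from x = 0 to 145 mm, stop at x = 139; the base goes on to x = -57 as bare apron: a capsule centred at x = -28 is clear of the lips. Origin: middle of the slot's open end, underside, z up; open end (-x) towards the robot, yaw up to 20 deg.
- capsule_front: Fresh aluminium capsule standing on its rim: rim 44 mm across, 3 mm thick; tapered round body above it 33 mm across, 30 near the top; 36 mm high, 20 g. Origin: centre of underside, z up. To be moved. Captive in the rail, nearer the open end, underside 4 mm up. Slides easily; grip the body above the lips, fingers across the rail.
- capsule_rear: Fresh aluminium capsule standing on its rim: rim 44 mm across, 3 mm thick; tapered round body above it 33 mm across, 30 near the top; 36 mm high, 20 g. Origin: centre of underside, z up. To be moved. Captive in the rail behind the front one, farther from the open end, underside 4 mm up.
- cocoa_jar: squat round glass jar with brown screw lid, 62 mm across, 77 mm high, about 240 g, to be moved. Origin: centre of underside, z up.
- tea_carton: low flat-topped carton of tea bags, 50 mm (its x) by 72 mm (its y), 45 mm high, 60 g, to be moved. Origin: centre of underside, z up; its y lies within 35 deg of the world's x.
- stock_carton: narrow gable-topped carton of stock cubes, 35 mm (its x) by 61 mm (its y), 61 mm high: a look-alike of the tea carton, to be left. Origin: centre of underside, z up.
- spice_jar: slim tall round spice jar with green cap, 46 mm across, 106 mm high, to be left. Origin: centre of underside, z up.
- used_capsule: Used aluminium capsule standing on its rim: rim 44 mm across, 3 mm thick; tapered round body above it 33 mm across, 30 near the top; 36 mm high, 20 g. Origin: centre of underside, z up. Top pierced. It stands loose on the worktop, away from the rail; to be left.

How it is judged (in metres and radians):
At the end, for the whole second after the job is handed in: A fresh capsule in each well, the cocoa jar and tea carton in their recesses: within 13 mm of its centre along tray x and y, underside at most 10.5 mm up, tilt under 7 degrees, at rest; the three look-alikes within 20 mm of their starts (((x of capsule_front in the frame of drinks_tray between -0.069 and -0.043 m and y of capsule_front in the frame of drinks_tray between 0.039 and 0.065 m and x of capsule_rear in the frame of drinks_tray between -0.069 and -0.043 m and y of capsule_rear in the frame of drinks_tray between -0.065 and -0.039 m) or (x of capsule_front in the frame of drinks_tray between -0.069 and -0.043 m and y of capsule_front in the frame of drinks_tray between -0.065 and -0.039 m and x of capsule_rear in the frame of drinks_tray between -0.069 and -0.043 m and y of capsule_rear in the frame of drinks_tray between 0.039 and 0.065 m)) and x of cocoa_jar in the frame of drinks_tray between 0.03 and 0.056 m and y of cocoa_jar in the frame of drinks_tray between 0.043 and 0.069 m and x of tea_carton in the frame of drinks_tray between 0.03 and 0.056 m and y of tea_carton in the frame of drinks_tray between -0.063 and -0.037 m and z of each of capsule_front, capsule_rear, cocoa_jar, tea_carton in the frame of drinks_tray below 0.0105 m and angle between each of capsule_front, capsule_rear, cocoa_jar, tea_carton's own z axis and vertical below 0.12 rad and linear speed of each of capsule_front, capsule_rear, cocoa_jar, tea_carton below 0.02 m/s and angular speed of each of capsule_front, capsule_rear, cocoa_jar, tea_carton below 0.3 rad/s and distance of each of stock_carton, spice_jar, used_capsule from where it was at the start of the episode below 0.02 m); the robot touches nothing.
It fails at once if a look-alike is pushed more than 40 mm from its place or tipped over (distance of any of stock_carton, spice_jar, used_capsule from where it was at the start of the episode above 0.04 m or angle between any of stock_carton, spice_jar, used_capsule's own z axis and vertical above 0.5 rad).
It fails at once if a thing is dropped: it moves faster than 0.9 m/s out of the fingers (a fall of about 40 mm) ((linear speed of capsule_front above 0.9 m/s and contact force between the fingers and capsule_front below 0.05 N) or (linear speed of capsule_rear above 0.9 m/s and contact force between the fingers and capsule_rear below 0.05 N) or (linear speed of cocoa_jar above 0.9 m/s and contact force between the fingers and cocoa_jar below 0.05 N) or (linear speed of tea_carton above 0.9 m/s and contact force between the fingers and tea_carton below 0.05 N)).
It also fails if it takes over 109 s, if anything falls off the work surface, if the arm or the gripper's body presses on something with over 40 N, if the wrist force passes 120 N, or if a joint passes its speed limit or range.

## Working session

There is one attempt and no reset: what is moved stays moved. The work goes in short steps, Python scripts to look and compute and a shell command to move; the robot and the scene stay as the last step left them, time stands still between calls to the robot, and variables do not carry over. Pictures are saved under pics/ and viewed, at most 14 in all, crops included, and the job is handed in when it is done.

```bash
ls; mkdir -p pics; cat > h.py <<'E'
import numpy as np, cv2
from scipy.spatial.transform import Rotation as R
from bench import bot, vision
def cloud(cam):
    """picture, world points (mm) and valid mask"""
    m=vision.camera_model(cam); pic,d=vision.camera(cam)
    v,u=np.mgrid[:480,:640]; x=(u-m["cx"])/m["fx"]; y=(v-m["cy"])/m["fy"]
    if cam=="wrist":
        r=np.hypot(x,y)+1e-9; t=np.tan(np.minimum(r,1.5))/r; x=x*t; y=y*t
    P=np.stack([x*d,y*d,d],-1)@np.array(m["rotation"]).reshape(3,3).T+np.array(m["eye"])
    return pic,P,d>0
E
python3 - <<'E'
from h import *
names="drinks_tray capsule_rail capsule_front capsule_rear cocoa_jar tea_carton stock_carton spice_jar used_capsule".split()
o=bot.get_obs(); print(o["time"],o["tcp_pos"],o["tool_rot"],o["finger_gap"],bot.tcp_to_tips)
for c in ("scene","side"):
    pic,P,ok=cloud(c); cv2.imwrite(f"pics/{c}0.png",pic[...,::-1]); np.savez(f"{c}0.npz",P=P,ok=ok)
    print(c,vision.camera_model(c)["eye"])
    for n in names:
        for r in vision.masks_of(c,n)[:3]:
            p=P[r["region"]&ok]
            if len(p)==0: continue
            h=np.percentile(p[:,2],97); t=p[p[:,2]>h-6]
            print(n,round(r["confidence"],2),r["extent"],len(p),"top z",h.round(),"top ctr",((np.percentile(t,2,axis=0)+np.percentile(t,98,axis=0))/2).round(1),"rect",[np.round(q,1) for q in cv2.minAreaRect(t[:,:2].astype(np.float32))])
print(bot.get_obs()["time"])
E
```

```text
pics
0.0 [ 6.49552809e+02 -9.63594076e-03  2.40662435e+02] [-2.22063483e+00 -2.22072473e+00  1.90429044e-03] 87.17764640247483 19.0Traceback (most recent call last):
  File "<stdin>", line 5, in <module>
  File "h.py", line 10, in cloud
    P=np.stack([x*d,y*d,d],-1)@np.array(m["rotation"]).reshape(3,3).T+np.array(m["eye"])
                               ~~~~~~~~~~~~~~~~~~~~~~~~~~~~~~~^^^^^
ValueError: cannot reshape array of size 3 into shape (3,3)
```

```bash
sed -i 's/np.array(m\["rotation"\]).reshape(3,3).T/R.from_rotvec(m["rotation"]).as_matrix().T/' h.py
cat > look.py <<'E'
from h import *
names="drinks_tray capsule_rail capsule_front capsule_rear cocoa_jar tea_carton stock_carton spice_jar used_capsule".split()
for c in ("scene","side"):
    pic,P,ok=cloud(c); cv2.imwrite(f"pics/{c}0.png",pic[...,::-1]); np.savez(f"{c}0.npz",P=P,ok=ok)
    print(c,vision.camera_model(c)["eye"])
    for n in names:
        for r in vision.masks_of(c,n)[:3]:
            p=P[r["region"]&ok]
            if len(p)==0: continue
            h=np.percentile(p[:,2],97); t=p[p[:,2]>h-6]
            print(n,round(r["confidence"],2),r["extent"],len(p),"top z",h.round(),"top ctr",((np.percentile(t,2,axis=0)+np.percentile(t,98,axis=0))/2).round(1),"rect",[np.round(q,1) for q in cv2.minAreaRect(t[:,:2].astype(np.float32))])
print(bot.get_obs()["time"])
E
python3 look.py
```

```text
scene [ -86.40444156 -926.92449585  602.57315219]
drinks_tray 0.76 [207.8, 232.8, 353.8, 312.1] 6775 top z 24.0 top ctr [462.1  -3.7  21.8] rect [array([462.7,  -3.6]), array([217.6, 275.7]), np.float64(4.0)]
capsule_rail 0.75 [196.8, 204.1, 272.7, 231.4] 746 top z 15.0 top ctr [542.7 294.6  13. ] rect [array([542.9, 297.2]), array([142.2,  67.4]), np.float64(2.9)]
capsule_rail 0.69 [244.3, 201.1, 261.2, 217.6] 156 top z 42.0 top ctr [568.9 297.7  39.5] rect [array([568.7, 297.1]), array([24.3, 23.9]), np.float64(74.0)]
capsule_rail 0.53 [362.1, 331.2, 388.7, 361.0] 600 top z 37.0 top ctr [ 441.9 -340.    34.7] rect [array([ 441.9, -340.4]), array([27.6, 26. ]), np.float64(76.6)]
capsule_front 0.6 [225.5, 204.8, 240.5, 222.3] 168 top z 40.0 top ctr [513.4 294.1  37.9] rect [array([512. , 293.5]), array([25.7, 25.5]), np.float64(60.9)]
capsule_rear 0.66 [248.1, 198.2, 260.0, 217.3] 153 top z 42.0 top ctr [569.  296.5  39.6] rect [array([569.1, 296.8]), array([23.4, 24.4]), np.float64(77.0)]
cocoa_jar 0.63 [330.0, 200.4, 353.4, 236.6] 848 top z 78.0 top ctr [692.7  76.8  76.1] rect [ar
[... 1796 characters left out ...]
82.4, -31.9]), array([66.2, 53.3]), np.float64(58.0)]
stock_carton 0.66 [302.3, 235.4, 409.5, 295.7] 5590 top z 26.0 top ctr [463.2   2.2  23.9] rect [array([464.2,   4.6]), array([216.1, 275.6]), np.float64(4.5)]
stock_carton 0.55 [368.2, 207.7, 382.2, 232.9] 360 top z 58.0 top ctr [ 430.8 -219.8   56.8] rect [array([ 433.5, -219. ]), array([16.5, 55.6]), np.float64(13.1)]
spice_jar 0.88 [231.8, 259.7, 261.5, 320.1] 1325 top z 108.0 top ctr [665.2 218.2 105.6] rect [array([665.7, 218.3]), array([44.5, 44.8]), np.float64(32.2)]
used_capsule 0.68 [361.4, 200.2, 376.6, 217.3] 114 top z 54.0 top ctr [ 439.7 -236.9   55.7] rect [array([ 438.4, -236.9]), array([10.1, 19. ]), np.float64(8.9)]
1.05
```

View pics/scene0.png

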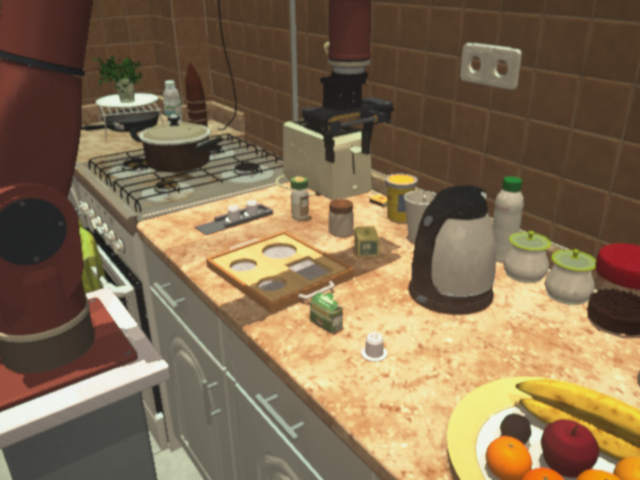

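View pics/side0.png

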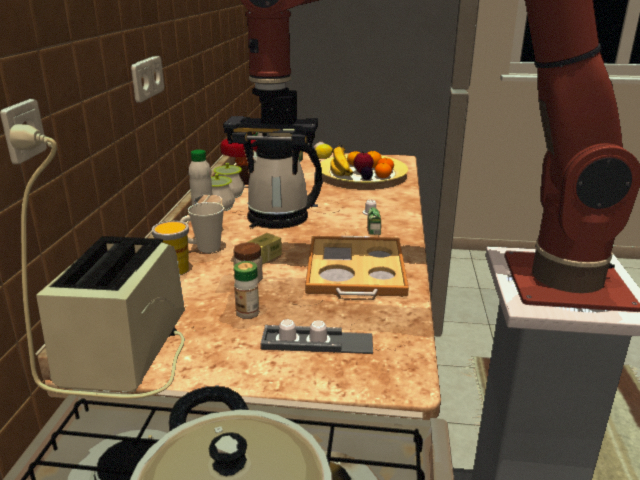

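The scene and side pictures agree. The tray is in the middle (scene 280,270), the rail is at (235,215) with both capsules, the cocoa jar at (341,218) and the tea carton at (366,240). The stock carton is at (327,311), the used capsule at (374,346) and the spice jar at (300,200). Next I'll refine with the wrist camera.

```bash
cat > wl.py <<'E'
from h import *
import sys
n0=sys.argv[1]; pic,P,ok=cloud("wrist"); cv2.imwrite(f"pics/{n0}.png",pic[...,::-1]); np.savez(f"{n0}.npz",P=P,ok=ok)
o=bot.get_obs(); print(o["time"],o["tcp_pos"].round(1) if hasattr(o["tcp_pos"],"round") else o["tcp_pos"])
for n in sys.argv[2:]:
    for r in vision.masks_of("wrist",n)[:2]:
        p=P[r["region"]&ok]
        if len(p)<30: continue
        h=np.percentile(p[:,2],90); t=p[abs(p[:,2]-h)<5]
        c,s,a=cv2.minAreaRect(t[:,:2].astype(np.float32))
        print(n,round(r["confidence"],2),np.round(r["extent"]),"top",h.round(1),"mid",((np.percentile(t,2,axis=0)+np.percentile(t,98,axis=0))/2).round(1)[:2],"rect",np.round(c,1),np.round(s,1),round(a,1))
E
python3 wl.py w0 drinks_tray cocoa_jar tea_carton capsule_front capsule_rear capsule_rail spice_jar stock_carton
```

```text
1.1 [650.    0.  241.5]
drinks_tray 0.83 [ 63.  65. 262. 313.] top 21.3 mid [465.9   7. ] rect [464.3   1.2] [217.3 278.9] 4.4
cocoa_jar 0.9 [341.  84. 414. 153.] top 77.3 mid [695.1  82.2] rect [695.1  81.9] [58.  58.9] 1.2
tea_carton 0.89 [320. 186. 401. 273.] top 45.1 mid [683.  -28.5] rect [683.5 -29.6] [71.1 49.5] 58.1
tea_carton 0.55 [ 65.  64. 263. 312.] top 21.3 mid [465.9   6.9] rect [464.3   0.7] [217.3 280. ] 4.4
spice_jar 0.85 [320.   0. 360.  14.] top 34.1 mid [665.8 195.9] rect [666. 196.] [23.7  3.4] 2.2
```

View pics/w0.png

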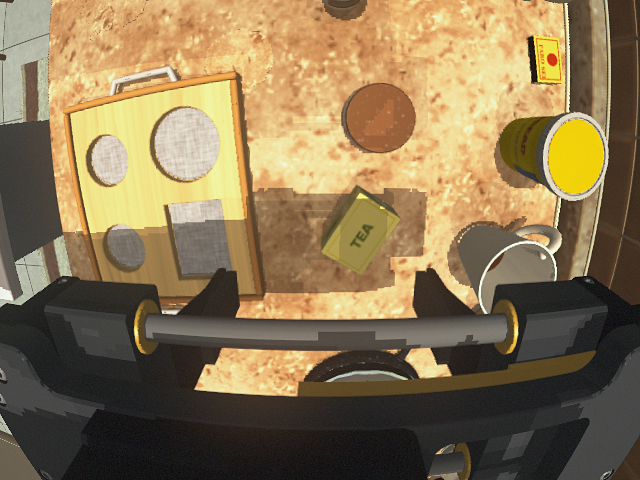

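```bash
python3 - <<'E'
from h import *
d=np.load("w0.npz"); P=d["P"]; ok=d["ok"]
rs=vision.masks_of("wrist","drinks_tray")[0]["region"]; 
p=P[ok&(P[...,2]>14)&(P[...,2]<23)&(P[...,0]>330)&(P[...,0]<590)&(abs(P[...,1])<170)]
g=np.zeros((700,600),np.uint8); g[((p[:,1]+175)*2).astype(int),((p[:,0]-320)*2).astype(int)]=255
g=cv2.morphologyEx(g,cv2.MORPH_CLOSE,np.ones((7,7)))
cs,_=cv2.findContours(255-g,cv2.RETR_LIST,cv2.CHAIN_APPROX_NONE)
for c in cs:
    A=cv2.contourArea(c)/4
    if 1200<A<9000:
        (x,y),r=cv2.minEnclosingCircle(c); rc=cv2.minAreaRect(c); m=cv2.moments(c)
        print(round(A),"cent",m["m10"]/m["m00"]/2+320,m["m01"]/m["m00"]/2-175,"circ",x/2+320,y/2-175,r/2,"rect",rc[0][0]/2+320,rc[0][1]/2-175,np.array(rc[1])/2,rc[2])
E
python3 -m pendant '[1,29.7,-18,4,0,0,14.5,1,29.7,-18,4,0,0,14.5,1,29.7,-18,4,0,0,14.5,1,29.7,-18,4,0,0,14.5,1,29.7,-18,4,0,0,14.5,1,29.7,-18,4,0,0,14.5,1,29.7,-18,4,0,0,14.5,1,29.7,-18,4,0,0,14.5,1,29.7,-18,4,0,0,14.5,1,29.7,-18,4,0,0,14.5,1,29.7,-18,4,0,0,14.5]' 5
python3 wl.py w1 capsule_rail capsule_front capsule_rear drinks_tray spice_jar
```

```text
4912 cent 502.9869948081034 59.05888815365296 circ 503.1173400878906 58.882659912109375 40.75564193725586 rect 503.3770751953125 59.08563232421875 [79.44267273 79.54779053] 3.012787342071533
2780 cent 404.82764563943465 47.50994409723779 circ 405.13826751708984 47.45664978027344 31.105941772460938 rect 404.75 47.75 [60.5 59.5] 90.0
2766 cent 412.76225235404894 -55.99456120527309 circ 412.91793060302734 -56.04688262939453 31.02157974243164 rect 412.75 -56.0 [59.  59.5] 90.0
time: 2.92
tcp_pos: [470.0, 297.0, 201.6]
tool_rot: [-3.14, -0.085, -0.0]
contact_force: [0.2, 0.0, 0.1]
finger_gap: 87.2
grasp_force: 0.0
2.975 [470.  296.9 201.6]
capsule_rail 0.63 [291.  44. 361. 263.] top 13.7 mid [545.5 300.7] rect [544.5 300.5] [144.8  60.7] 3.5
capsule_rail 0.4 [522.   2. 614.  35.] top 76.7 mid [679.6  80.3] rect [677.2  77.5] [21.8 56.6] 17.6
capsule_front 0.68 [304. 132. 348. 181.] top 39.9 mid [514.9 298.5] rect [514.8 298.4] [27.  27.5] 3.5
capsule_rear 0.59 [307.  73. 347. 124.] top 39.8 mid [570.5 302.3] rect [570.  302.1] [27.3 27.7] 56.8
drinks_tray 0.78 [477. 124. 639. 313.] top 19.7 mid [477.2  15.8] rect [466.2  11.4] [211.3 262.6] 4.3
spice_jar 0.83 [397.   1. 470.  31.] top 85.4 mid [644.6 216.8] rect [644.3 216.7] [ 3.6 24. ] 4.6
```

View pics/w1.png

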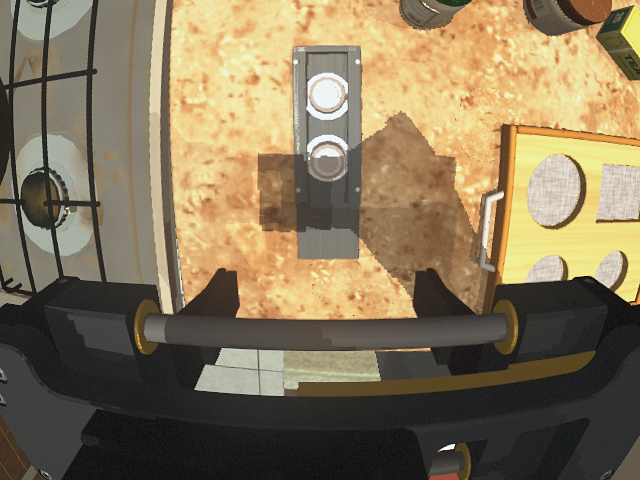

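Wrist picture: the rail is clear, with the front capsule at (327,158), the rear at (327,93) and the apron at (328,235). The wells' spacing confirms the tray yaw at 4.4°.

```bash
python3 -m pendant '[1,4.5,0.1,5,0,0,0,1,4.5,0.1,11,0,0,0,1,4.5,0.1,16.3,0,0,0,1,4.5,0.1,16.3,0,0,0,1,4.5,0.1,16.3,0,0,0,0,4.5,0.1,16.3,0,0,0,0,4.5,0.1,16.3,0,0,0,0,4.5,0.1,16.3,0,0,0,0,4.5,0.1,16.3,0,0,0,0,4.5,0.1,16.3,0,0,0,0,4.5,0.1,16.3,0,0,0,0,4.5,0.1,16.3,0,0,0]' 8
```

```text
time: 4.72
tcp_pos: [514.9, 298.3, 38.5]
tool_rot: [3.14, 0.082, -0.0]
contact_force: [-0.3, 1.4, -0.4]
finger_gap: 30.5
grasp_force: 8.0
```

```bash
python3 -m pendant '[0,-1.2,0.01,0,0,0,0,0,-2.4,0.02,0,0,0,0,0,-3.6,0.03,0,0,0,0,0,-4.8,0.04,0,0,0,0,0,-6,0.05,0,0,0,0,0,-7.3,0.06,0,0,0,0,0,-7.3,0.06,0,0,0,0]'
```

```text
time: 5.6
tcp_pos: [441.1, 294.1, 38.6]
tool_rot: [-3.14, -0.084, 0.001]
contact_force: [-0.1, 0.1, 0.3]
finger_gap: 30.5
grasp_force: 8.0
```

```bash
python3 -m pendant '[0,0,0,-3,0,0,0,0,0,0,-7,0,0,0,0,-0.6,4.5,-7,0,0,0,0,-4.7,34.8,-7,0,0,0,0,-4.7,34.8,-7,0,0,0,0,-4.7,34.8,-7,0,0,0,0,-4.7,34.8,-7,0,0,0,0,-4.7,34.8,-7,0,0,0,0,-4.7,34.8,-7,0,0,0,0,-4.7,34.8,-7,0,0,0]'; python3 -c "
from h import *
print(np.round(bot.get_obs()['joint_pos'],3))"
```

```text
time: 6.85
tcp_pos: [413.7, -55.8, 108.7]
tool_rot: [-3.14, -0.081, -0.001]
contact_force: [-0.1, -0.1, -0.8]
finger_gap: 30.5
grasp_force: 8.0
[-0.251 -0.031  0.276  2.172  0.01   0.999 -1.499]
```

```bash
python3 -m pendant '[0,-0.07,0,2.5,0,0,0,0,-0.07,0,5,0,0,0,0,-0.07,0,6,0,0,0,0,-0.07,0,6.5,0,0,0,0,-0.07,0,6.7,0,0,0,0,-0.07,0,6.7,0,0,0]'
```

```text
time: 7.6
tcp_pos: [413.1, -56.0, 42.0]
tool_rot: [-3.14, -0.082, -0.001]
contact_force: [-0.0, 0.8, 0.4]
finger_gap: 30.9
grasp_force: 8.0
```

```bash
python3 -m pendant '[0,0,0,0.1,0,0,0,0.7,0,0,0.1,0,0,0,0.7,0,0,0.1,0,0,0,0.7,0,0,0.1,0,0,0,0.7,0,0,0.1,0,0,0,0.7,0,0,-3,0,0,0,0.7,0,0,-8,0,0,0,0.9,17.5,-34.9,-8,0,0,0,0.9,17.5,-34.9,-8,0,0,0,0.9,17.5,-34.9,-8,0,0,0,0.9,17.5,-34.9,-8,0,0,0,0.9,17.5,-34.9,-8,0,0,0,0.9,17.5,-34.9,-8,0,0,0,0.9,17.5,-34.9,-8,0,0,0,0.9,17.5,-34.9,-8,0,0,0,0.9,17.5,-34.9,-8,0,0,0]'; python3 wl.py w2 capsule_rear capsule_front drinks_tray
```

```text
time: 9.6
tcp_pos: [569.2, 299.4, 121.4]
tool_rot: [3.139, 0.079, -0.001]
contact_force: [-0.1, -1.2, -0.2]
finger_gap: 78.4
grasp_force: 0.0
9.65 [569.2 299.4 121.7]
capsule_rear 0.66 [298. 198. 348. 262.] top 39.7 mid [571.8 302. ] rect [571.2 301.8] [27.7 28.1] 50.3
drinks_tray 0.59 [520. 240. 640. 301.] top 22.9 mid [552.7  67.2] rect [554.4  62.3] [139.3  52.9] 81.1
```

View pics/w2.png

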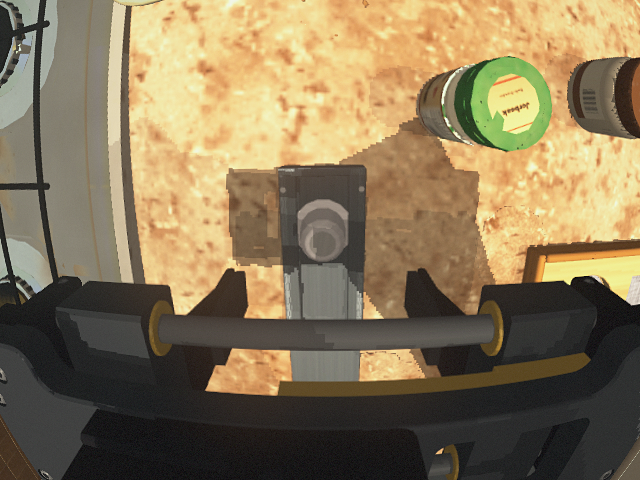

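The rear capsule is still in its place at image (323,230). I'll descend and grip it.

```bash
python3 -m pendant '[0.9,0.2,-0.24,4,0,0,0,0.9,0.2,-0.24,8,0,0,0,0.9,0.2,-0.24,8.3,0,0,0,0.9,0.2,-0.24,8.3,0,0,0,0,0.2,-0.24,8.3,0,0,0,0,0.2,-0.24,8.3,0,0,0,0,0.2,-0.24,8.3,0,0,0,0,0.2,-0.24,8.3,0,0,0,0,0.2,-0.24,8.3,0,0,0,0,0.2,-0.24,8.3,0,0,0,0,0.2,-0.24,8.3,0,0,0]' 8
```

```text
time: 11.18
tcp_pos: [571.1, 303.7, 38.5]
tool_rot: [3.14, 0.082, -0.0]
contact_force: [-1.1, -2.0, 0.7]
finger_gap: 30.2
grasp_force: 8.0
```

```bash
python3 -m pendant '[0,-1,0.14,0,0,0,0,0,-2.5,0.17,0,0,0,0,0,-4,0.18,0,0,0,0,0,-5.5,0.19,0,0,0,0,0,-7,0.2,0,0,0,0,0,-8.5,0.22,0,0,0,0,0,-10,0.24,0,0,0,0,0,-11.5,0.26,0,0,0,0,0,-13,0.27,0,0,0,0,0,-13,0.27,0,0,0,0]'
```

```text
time: 12.42
tcp_pos: [440.3, 294.8, 38.7]
tool_rot: [-3.14, -0.084, 0.0]
contact_force: [0.7, -1.5, -0.3]
finger_gap: 30.3
grasp_force: 8.0
```

```bash
python3 -m pendant '[0,0,0,-3,0,0,0,0,0,0,-7,0,0,0,0,-0.8,4.5,-7,0,0,0,0,-4.85,24.5,-7,0,0,0,0,-4.85,24.5,-7,0,0,0,0,-4.85,24.5,-7,0,0,0,0,-4.85,24.5,-7,0,0,0,0,-4.85,24.5,-7,0,0,0,0,-4.85,24.5,-7,0,0,0]'
```

```text
time: 13.55
tcp_pos: [406.3, 48.9, 108.7]
tool_rot: [-3.14, -0.085, -0.001]
contact_force: [-0.1, 0.7, -0.5]
finger_gap: 30.2
grasp_force: 8.0
```

```bash
python3 -m pendant '[0,-0.1,0.1,2.5,0,0,0,0,-0.1,0.1,5,0,0,0,0,-0.1,0.1,6,0,0,0,0,-0.1,0.1,6.5,0,0,0,0,-0.1,0.1,6.75,0,0,0,0,-0.1,0.1,6.75,0,0,0]'
```

```text
time: 14.3
tcp_pos: [405.2, 46.5, 41.4]
tool_rot: [-3.14, -0.082, -0.001]
contact_force: [-0.2, -0.0, 0.7]
finger_gap: 30.3
grasp_force: 8.0
```

```bash
python3 -m pendant '[0,0,0,0.05,0,0,0,0.7,0,0,0.05,0,0,0,0.7,0,0,0.05,0,0,0,0.7,0,0,0.05,0,0,0,0.7,0,0,0.05,0,0,0,0.7,0,0,-3,0,0,0,0.7,0,0,-8,0,0,0,1,4,0,-12,0,0,0,1,10,0,-16,0,0,0,1,10,0,-16,0,0,0]'; python3 - <<'E'
from h import *
P=np.load("w0.npz")["P"]
print("tin",P[155,575],P[155,520],"mug",P[250,540],P[280,490],P[230,470])
o=bot.get_obs(); print(o["tcp_pos"],"eye",vision.camera_model("wrist")["eye"])
E
python3 wl.py w3 drinks_tray cocoa_jar tea_carton capsule_front
```

```text
time: 15.55
tcp_pos: [508.1, 51.9, 203.4]
tool_rot: [-3.14, -0.082, -0.007]
contact_force: [0.1, 0.0, -1.1]
finger_gap: 82.1
grasp_force: 0.0
tin [870.63287084  63.36425352 103.59355037] [838.01657252  55.09086937  56.08170769] mug [852.22641257 -29.01218523  93.30801374] [834.60826202 -87.37233743  31.15664601] [810.53232425 -35.25974519   9.71185048]
[508.10990474  51.91027929 203.35532733] eye [588.2910933   56.62486284 346.07121952]
15.6 [507.   51.8 202.3]
drinks_tray 0.75 [229. 139. 513. 353.] top 21.5 mid [485.3   3. ] rect [4.644e+02 3.000e-01] [216.2 280.8] 4.4
cocoa_jar 0.94 [262.   0. 339.  38.] top 76.5 mid [672.   81.5] rect [672.   81.6] [13.3 48.4] 0.8
tea_carton 0.77 [378.   1. 482.  70.] top 45.1 mid [674.5 -29. ] rect [683.2 -29.6] [69.9 48.9] 58.0
tea_carton 0.19 [ 64.  89. 136. 279.] top 13.4 mid [545.3 299. ] rect [544.3 300.1] [144.9  62.2] 3.8
capsule_front 0.53 [403. 292. 411. 315.] top 8.9 mid [409.7 -37.5] rect [409.3 -36.7] [26.5  5.9] 11.2
```

View pics/w3.png

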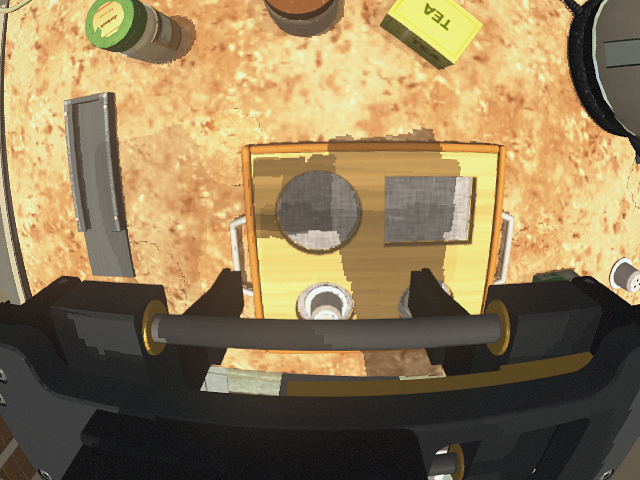

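Both capsules stand in their wells, at (326,303) and (420,300). Next is the jar.

```bash
python3 -m pendant '[1,18.9,-2,2,0,0,0,1,18.9,-2,2,0,0,0,1,18.9,-2,2,0,0,0,1,18.9,-2,4,0,0,0,1,18.9,-2,4,0,0,0]'
```

```text
time: 16.42
tcp_pos: [689.9, 81.0, 157.8]
tool_rot: [3.139, 0.082, -0.009]
contact_force: [-0.2, 0.8, -0.4]
finger_gap: 87.1
grasp_force: 0.0
```

```bash
python3 -m pendant '[1,0,0,0,0,0,0,1,0,0,0,0,0,0]'
```

```text
time: 16.68
tcp_pos: [692.0, 81.3, 162.8]
tool_rot: [-3.14, -0.082, -0.003]
contact_force: [0.8, -0.1, -0.0]
finger_gap: 86.9
grasp_force: 0.0
```

```bash
python3 -m pendant '[1,0.3,-0.05,5,0,0,0,1,0.3,-0.05,9.5,0,0,0,1,0.3,-0.05,11.4,0,0,0,1,0.3,-0.05,11.4,0,0,0,1,0.3,-0.05,11.4,0,0,0,0,0.3,-0.05,11.4,0,0,0,0,0.3,-0.05,11.4,0,0,0,0,0.3,-0.05,11.4,0,0,0,0,0.3,-0.05,11.4,0,0,0,0,0.3,-0.05,11.4,0,0,0]' 25
```

```text
time: 17.92
tcp_pos: [695.4, 82.0, 47.3]
tool_rot: [-3.141, -0.082, -0.0]
contact_force: [-0.5, -0.1, 1.8]
finger_gap: 60.0
grasp_force: 25.0
```

```bash
python3 -m pendant '[0,0,0,-2,0,0,0,0,0,0,-6,0,0,0,0,-2,0.1,-7,0,0,0,0,-7,0.5,-7,0,0,0,0,-12,0.9,-7,0,0,0,0,-17,1.15,-7,0,0,0,0,-19.3,1.27,-7,0,0,0,0,-19.3,1.27,-7,0,0,0,0,-19.3,1.27,-7,0,0,0,0,-19.3,1.27,-7,0,0,0]'
```

```text
time: 19.18
tcp_pos: [504.1, 59.4, 117.3]
tool_rot: [3.14, 0.082, 0.001]
contact_force: [0.9, -0.4, -1.9]
finger_gap: 59.5
grasp_force: 25.0
```

Down to about 54 mm: Δz = 6.3 cm.

```bash
python3 -m pendant '[0,-0.08,0.02,2.5,0,0,0,0,-0.08,0.02,4.5,0,0,0,0,-0.08,0.02,5.6,0,0,0,0,-0.08,0.02,6.1,0,0,0,0,-0.08,0.02,6.3,0,0,0,0,-0.08,0.02,6.35,0,0,0]'
```

```text
time: 19.92
tcp_pos: [502.8, 59.1, 54.0]
tool_rot: [-3.14, -0.082, -0.001]
contact_force: [-0.5, -0.8, -3.0]
finger_gap: 60.0
grasp_force: 25.0
```

```bash
python3 - <<'E'
from h import *
for f in ("scene0","side0"):
    d=np.load(f+".npz"); P=d["P"][d["ok"]]
    q=P[(P[:,2]>60)&(P[:,2]<170)&(P[:,0]>550)&(P[:,0]<950)&(P[:,1]>-350)&(P[:,1]<30)]
    for a in range(550,950,50):
        s=q[(q[:,0]>=a)&(q[:,0]<a+50)]
        if len(s)>5: print(f,a,len(s),"ymax",np.percentile(s[:,1],98).round(),"z",np.percentile(s[:,2],[2,98]).round())
E
python3 -m pendant '[0,0,0,0.05,0,0,0,1,0,0,0.05,0,0,0,1,0,0,0.05,0,0,0,1,0,0,0.05,0,0,0,1,0,0,-3,0,0,0,1,0,0,-8,0,0,0,1,0,0,-13,0,0,0]'
```

```text
scene0 550 1091 ymax -282.0 z [ 63. 168.]
scene0 600 1521 ymax -290.0 z [ 62. 166.]
scene0 650 1135 ymax -318.0 z [ 67. 169.]
scene0 700 339 ymax -329.0 z [ 70. 169.]
scene0 750 279 ymax -39.0 z [ 61. 106.]
scene0 800 366 ymax -17.0 z [ 61. 105.]
scene0 850 1843 ymax 27.0 z [ 64. 164.]
scene0 900 170 ymax -261.0 z [ 77. 164.]
side0 550 293 ymax -273.0 z [ 63. 168.]
side0 600 534 ymax -219.0 z [ 62. 159.]
side0 650 873 ymax -197.0 z [ 64. 167.]
side0 700 731 ymax -199.0 z [ 62. 168.]
side0 750 309 ymax -30.0 z [ 62. 142.]
side0 800 711 ymax -17.0 z [ 62. 108.]
side0 850 1083 ymax 23.0 z [ 64. 164.]
side0 900 282 ymax -214.0 z [ 64. 167.]
time: 20.8
tcp_pos: [502.2, 59.0, 185.0]
tool_rot: [3.14, 0.082, -0.001]
contact_force: [0.4, 0.5, -0.7]
finger_gap: 86.7
grasp_force: 0.0
```

```bash
python3 - <<'E'
from h import *
for f in ("scene0","side0","w0"):
    d=np.load(f+".npz"); P=d["P"][d["ok"]]
    q=P[(P[:,2]>70)&(P[:,2]<125)&(P[:,0]>730)&(P[:,0]<950)&(P[:,1]>-170)&(P[:,1]<20)]
    print(f,len(q),np.percentile(q,[1,5,95,99],axis=0).round())
    for y in range(-170,20,20):
        s=q[(q[:,1]>=y)&(q[:,1]<y+20)]
        if len(s)>3: print(y,len(s),np.percentile(s[:,0],3).round())
E
python3 -m pendant '[1,17.6,9.8,5,0,0,-9.2,1,17.6,9.8,5,0,0,-9.2,1,17.6,9.8,5,0,0,-9.2,1,17.6,9.8,5,0,0,-9.2,1,17.6,9.8,5,0,0,-9.2,1,17.6,9.8,5,0,0,-9.2,1,17.6,9.8,5,0,0,-9.2]'; python3 wl.py w4 tea_carton cocoa_jar; python3 - <<'E'
import numpy as np
E
```

```text
scene0 571 [[785. -93.  71.]
 [787. -87.  75.]
 [866. -19. 105.]
 [871. -17. 106.]]
-110 15 799.0
-90 127 788.0
-70 105 785.0
-50 157 788.0
-30 165 808.0
side0 910 [[ 788. -164.   71.]
 [ 792. -103.   74.]
 [ 870.  -19.  107.]
 [ 884.  -17.  108.]]
-170 29 819.0
-150 16 819.0
-110 221 807.0
-90 113 793.0
-70 55 786.0
-50 142 790.0
-30 333 802.0
w0 2434 [[786. -90.  70.]
 [788. -83.  72.]
 [874. -18. 105.]
 [880. -16. 106.]]
-110 32 806.0
-90 166 789.0
-70 559 786.0
-50 802 789.0
-30 875 800.0
time: 21.68
tcp_pos: [683.2, -29.4, 133.7]
tool_rot: [-2.747, -1.524, -0.0]
contact_force: [-0.3, 0.1, -0.6]
finger_gap: 87.2
grasp_force: 0.0
21.725 [683.3 -29.3 133.9]
tea_carton 0.79 [290. 179. 366. 291.] top 45.1 mid [684.3 -28.5] rect [683.8 -29.7] [70.4 48.3] 57.9
cocoa_jar 0.75 [ 23. 217. 127. 295.] top 82.6 mid [505.6  69.9] rect [507.5  71. ] [34.2 59.7] 74.3
```

View pics/w4.png

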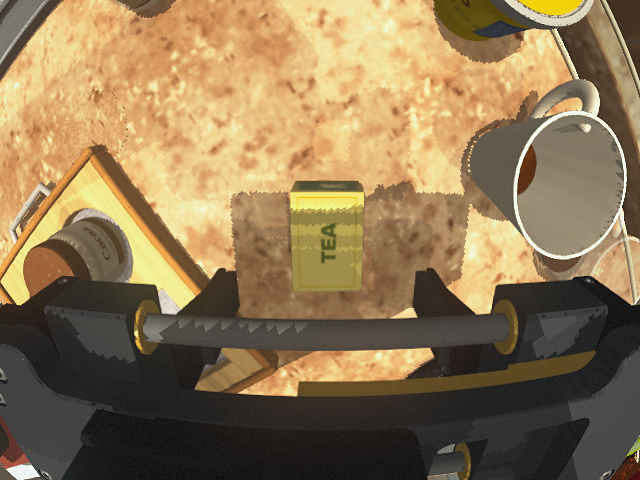

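The carton (325,235) sits between the jaws and the jar is in its recess. The mug is close on the right, so I'll grip 12 mm off centre for clearance.

```bash
python3 -m pendant '[1,-1.2,0,2,0,0,0,1,-1.2,0,6,0,0,0,1,-1.2,0,9,0,0,0,1,-1.2,0,9.7,0,0,0,1,-1.2,0,9.7,0,0,0,0,-1.2,0,9.7,0,0,0,0,-1.2,0,9.7,0,0,0,0,-1.2,0,9.7,0,0,0,0,-1.2,0,9.7,0,0,0,0,-1.2,0,9.7,0,0,0,0,-1.2,0,9.7,0,0,0]' 15
```

```text
time: 23.2
tcp_pos: [677.1, -39.8, 36.7]
tool_rot: [2.745, 1.528, 0.0]
contact_force: [-1.1, 0.6, 2.2]
finger_gap: 50.2
grasp_force: 15.0
```

```bash
python3 -m pendant '[0,0,0,-2,0,0,0,0,0,0,-6,0,0,0,0,-1,-1.5,-7,0,0,0,0,-10.3,-13,-7,0,0,-6,0,-10.3,-13,-7,0,0,-6,0,-10.3,-13,-7,0,0,-6,0,-10.3,-13,-7,0,0,-6,0,-10.3,-13,-7,0,0,-6,0,-10.3,-13,-7,0,0,-6]'; python3 wl.py w5 tea_carton
```

```text
time: 24.32
tcp_pos: [512.8, -58.8, 107.2]
tool_rot: [2.14, 2.299, 0.001]
contact_force: [0.6, 1.0, -0.4]
finger_gap: 49.8
grasp_force: 15.0
24.375 [512.7 -58.8 106.9]
tea_carton 0.88 [265. 189. 390. 360.] top 115.5 mid [511.4 -45.9] rect [512.1 -46.9] [48.6 71.8] 4.0
```

View pics/w5.png

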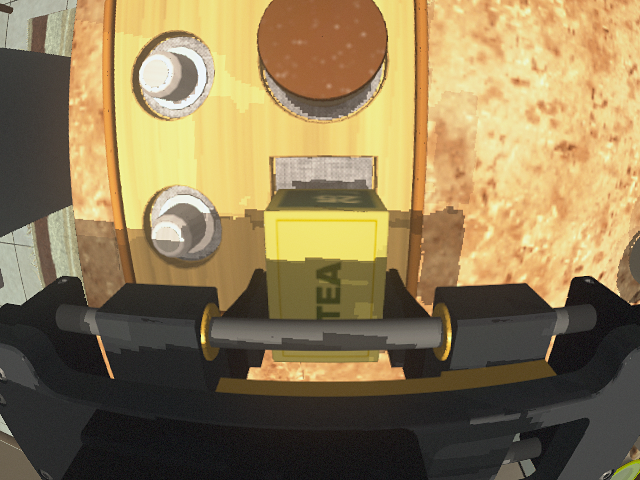

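The carton hangs over its recess, aligned with it, and the other three things are seated: capsules at (160,73) and (172,235), jar at (322,50). I'll lower it.

```bash
python3 -m pendant '[0,0,-0.05,2.5,0,0,0,0,0,-0.05,4.5,0,0,0,0,0,-0.05,5.6,0,0,0,0,0,-0.05,6.1,0,0,0,0,0,-0.05,6.35,0,0,0,0,0,-0.05,6.4,0,0,0]'
```

```text
time: 25.18
tcp_pos: [512.1, -58.9, 42.9]
tool_rot: [2.138, 2.301, 0.001]
contact_force: [-0.2, -0.6, -0.1]
finger_gap: 50.1
grasp_force: 15.0
```

```bash
python3 -m pendant '[0,0,0,0.03,0,0,0,0.78,0,0,0.03,0,0,0,0.78,0,0,0.03,0,0,0,0.78,0,0,0.03,0,0,0,0.78,0,0,-2,0,0,0,0.78,0,0,-7,0,0,0,0.78,-4,0,-13,0,0,0,0.78,-4,0,-18,0,0,0,0.78,-4,0,-18,0,0,0]'; python3 wl.py w6 tea_carton cocoa_jar capsule_front used_capsule
python3 - <<'E'
from h import *
for c in ("scene","side"):
    pic,P,ok=cloud(c)
    for n in "tea_carton cocoa_jar capsule_front stock_carton spice_jar used_capsule".split():
        for r in vision.masks_of(c,n)[:2]:
            p=P[r["region"]&ok]
            if len(p)>20:
                h=np.percentile(p[:,2],97); t=p[p[:,2]>h-6]; print(c,n,round(r["confidence"],2),h.round(1),np.round(cv2.minAreaRect(t[:,:2].astype(np.float32))[0],1))
E
```

```text
time: 26.3
tcp_pos: [517.1, -99.9, 227.5]
tool_rot: [2.136, 2.295, 0.008]
contact_force: [0.6, 0.0, -1.0]
finger_gap: 67.9
grasp_force: 0.0
26.35 [515.8 -99.1 224.6]
tea_carton 0.74 [294. 110. 353. 188.] top 51.2 mid [511.7 -47.2] rect [511.7 -47.2] [48.3 70.5] 3.4
cocoa_jar 0.8 [282.   1. 359.  69.] top 83.1 mid [502.8  53.4] rect [503.1  52.8] [58.6 45.5] 4.0
capsule_front 0.56 [199. 126. 244. 170.] top 41.7 mid [413.1 -55.8] rect [412.6 -55.5] [27.8 27.3] 17.6
capsule_front 0.56 [165.   0. 390. 236.] top 21.8 mid [465.2 -15. ] rect [465.5 -17.3] [216.7 244.8] 3.9
used_capsule 0.85 [239. 365. 270. 391.] top 34.3 mid [ 440.1 -329.8] rect [ 440.3 -329.5] [22.3 10.9] 11.4
scene tea_carton 0.63 52.6 [509.6 -49.2]
scene cocoa_jar 0.69 84.4 [502.1  55.8]
scene capsule_front 0.82 43.0 [409.3 -59.7]
scene stock_carton 0.79 57.2 [ 433.2 -218.8]
scene used_capsule 0.81 36.9 [ 441.8 -341.6]
side tea_carton 0.57 56.5 [508.7 -24.6]
side cocoa_jar 0.62 86.0 [501.5  62. ]
side capsule_front 0.77 45.6 [413.8 -53.8]
side stock_carton 0.88 58.8 [ 433.  -218.6]
side spice_jar 0.68 108.0 [665.  219.2]
side spice_jar 0.22 40.8 [ 443.8 -335.3]
side used_capsule 0.44 40.4 [ 446.1 -332.2]
```

View pics/w6.png

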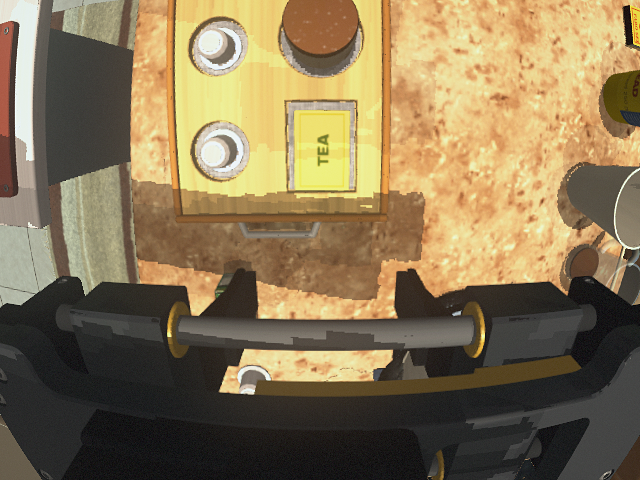

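All four items are seated: tops at 51, 83 and 42 mm match a 6 mm recess floor, and the carton is at (322,150). The look-alikes haven't moved.

```bash
python3 -c "
from bench import bot
print(bot.finish_job())"
```

```text
the job is handed in; nothing more can be done
None
```

The job is handed in at about 27 s of the 109 s allowed; the last pictures show both capsules, the cocoa jar and the tea carton seated in their recesses and the three look-alikes where they started.

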